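# Fetch the diamond plate and set it in its holder

### The job

Set up the bench for sharpening: pull the chest's upper drawer right out to its stop and lift the diamond plate (the flat stepped one, not the thick plain oilstone) out of its foam recess. Lay it flat on the bench and let go, so as to take it again by one end and slide it lengthwise between the holder's rails, under their lips, until it is fully home against the end stop. Finish with the drawer pushed fully shut, the oilstone still in its recess in the tray, and the other things on the bench where they were.

Things in the scene. Friction and masses are not known exactly. Their poses are not given: they have to be found in the camera images.
- chest: grey steel bench-top chest with two drawers, 215 deep (x) x 262 wide (y) x 142 high with a 3 mm rim round the top at the sides and back; origin at the centre of its underside on the bench, the drawers face its own -x. It does not move. Only the upper drawer opens.
- drawer (a joint): upper drawer of the chest: 0 = shut, 0.160 m = at its stop; it slides along the chest's own -x. Its front is 56 high, from 76 to 132 above the bench, 8 thick, and stands in front of the chest body.
- drawer_handle (a point): middle of the upper drawer's bow handle: a straight round steel bar, 10 in diameter, 94 long across the drawer, 108 above the bench and 34 below the chest's top, its axis 42 in front of the drawer front (37 clear behind the bar). Axes as the chest's; moves with the drawer.
- tray (a point): tray floor midway between its two recesses, 135 behind the handle bar, 88 above the bench; moves with the drawer, axes as the chest's. Foam recesses 156 long (x) x 60 wide x 12 deep, centred at y = +52 and -52. At mid-length each has finger gaps on both sides, 40 long (x), as deep: 35 wide outside, 44 wide between the recesses. Drawer side walls stand 20 above this floor, the front 44.
- diamond_plate: flat diamond sharpening plate, 150 long (its x) x 56 wide (y) x 16 thick, 0.2 kg: a black moulded foot 150 x 56 x 8, and on it a dotted steel face 148 x 48 x 8. Same both ways round. Origin at the centre of its underside, z up. Starts face up in either recess of the tray, its length along the drawer's.
- oilstone: plain grey-brown oilstone block, 150 long (x) x 50 wide x 25 thick, 0.4 kg, in the other recess; origin at the centre of its underside. Stays in its recess.
- holder: aluminium holder screwed to the bench; origin: centre of its underside; the plate slides in along its +x. Base 6 thick: bare tongue 44 wide, x = -88 to -17, then 104 wide to x = +88. Rails x = -15 to +88, 73 wide over all, top 19.5 above the bench; slot between them 59 wide and 11 high for the plate's foot; lips over it leave 52 for the steel face. End stop face at x = +80.
- holder_mouth (a point): start of the rails: holder x = -15, on the base, 6 above the bench; axes as the holder's. In front of it guide cheeks flare out to x = -38, where they stand 72 apart inside, 85 over all, and are 17 high above the bench.
- holder_home (a point): where the plate's origin lies when it is fully home: on the holder's base, 6 above the bench, holder x = +5; axes as the holder's. The plate's last 32 mm then stick out clear behind the guide cheeks.
- scissors: blue-handled scissors, 87 x 199 x 9, lying on the bench
- screwdriver: red-handled screwdriver, 29 x 249 x 28, lying on the bench
- tape_black: small roll of black tape, 62 across, 19 high, in front of the parts cabinet
- pliers: red-handled pliers, 54 x 190 x 15, lying on the bench
- jar: white jar with a red lid, 68 across, 115 high, beside the parts cabinet
- red_carton: small red carton, 46 x 60 x 30

How it is judged:
By the outcome, as a careful person would: the job done as asked, in the order asked, and still so for the second after the job is handed in, with the robot touching nothing.
It also fails if it takes over 72 s, if anything falls off the work surface, if the arm or the gripper's body presses on something with over 40 N, if the wrist force passes 120 N, or if a joint passes its speed limit or range.

### The arm

A 6-joint arm with a two-finger parallel gripper is mounted at the origin on a cart in front of the work surface, level with it; the furniture and walls round the work are solid. World frame = base frame: x ahead of the robot, y to its left, z up, the work surface at z = 0. Lengths are in mm, angles in degrees, forces in N, time in s.
With the tool pointing down it reaches from about 350 to 850 mm from the base axis. Payload 8.1 kg.
Tool frame: the origin (TCP) lies at the very end of the fingers, on their centre line; the grasp point (between the pads) lies 19 mm behind it; z points along the fingers, y is the line along which they close (so a half turn about z gives the same grasp; the last joint's range is limited). The gripper opens to 85 mm and grips with 20 to 120 N. Pads are 22 mm wide; open, the fingers measure 114 mm over their backs; the gripper's body (76 mm by 85 mm) begins 54 mm behind the grasp point. The pads swing forward as they close: fully open they stand 13 mm farther back than shut.
Start: joints at [-81.383, 7.471, 85.268, -0, 87.261, -4.893], TCP at [140.193, -583.396, 231.292] pointing down, gripper open.
Joint ranges: [-169.43, 169.43], [-51.17, 129.36], [1.28, 143.12], [-76.62, 256.62], [0, 156.53], [-152.29, 152.29]. Speed limits (degrees/s): [136.94, 136.94, 159.86, 180, 180, 180].

### API

Orientations are given as a 3x3 rotation matrix whose columns are the frame's x, y, z axes.
In Python, from rig import manip gives the robot as it stands.
- The arm moves only by the tool send_rows, never from a script. Its argument "deltas" is one flat list of numbers, 5 for each row, row after row: the closure, from 0 (fully open) to 1 (shut), then the shift along the tool's x, y, z in m, then the turn about the tool's z in degrees. A call has 1 to 10 rows; each row is the pose to reach, as a shift and turn from the pose commanded when the call began, along the tool's axes at that moment; what a row does not reach only later rows make up. A row lasts 1/8 s, in which the tool goes at most 62.5 mm and 10.7 degrees, less where a joint would pass 70% of its speed; a pose out of reach is approached as far as the arm can. A call with a gripper value outside its range is refused whole. The fingers move at their own pace and stop on an object; the grip force is fixed at half the most. Time passes only in rows, so rows that repeat a pose let the fingers close. It gives the time, the measured TCP pose, the force, the opening and the grip force at its end, in the units of the state.
- manip.observe(): the state, without advancing time (a new reading comes with each control period).
- manip.snapshot(name): name is "scene" or "side" or "wrist"; returns (picture, depth): 400x640x3 uint8, red, green, blue; 400x640 float32, mm along the optical axis (not along the pixel's ray), 0 where there is no reading.
- manip.get_calibration(name): a dict with "vertical_fov" (degrees; the focal length in pixels is half the picture's height over the tangent of half this angle, whatever the lens; pixels are square), "cx", "cy" (the principal point, pixels), "extrinsics" (4x4, takes a point from camera to world coordinates). Camera axes: x right, y down, z forward; pixel columns grow to the right and rows downward; lengths in mm; the calibration is good to about 2 mm. A picture is of the moment at which its call begins: read the wrist's pose just before it. get_calibration takes no time and is no camera call; for the wrist camera it gives the pose at the moment of the call.
- manip.close_job(): hands the job in; it is judged then, once.
The state is a dict: "time_s": time; "joint_positions": joint angles; "qd": joint speeds; "effort": joint torques, N m; "position": TCP position; "tcp_rot": TCP orientation; "wrist_force": force on the tool from outside, world axes, zero at the start; "ft_torque": the same for the moment, N m; "finger_gap": finger opening in mm; "finger_force": force on a finger pad.
Only numpy, scipy, OpenCV 4.12 (cv2) and the standard library are available. Lean on these libraries where they do the work, as an engineer would, in place of code of your own. Each camera call takes 0.05 s, during which the arm holds its last target. There are 200 camera calls.

## Working session

There is one attempt and no reset: what is moved stays moved. The work goes in short steps, Python scripts to look and compute and a tool call to move; the robot and the scene stay as the last step left them, time stands still between calls to the robot, and variables do not carry over. Pictures are saved under pics/ and viewed, at most 10 in all, crops included, and the job is handed in when it is done.

Besides the shell and the picture viewer there is one more tool, called after ">>>" as name(argument=value, ...), one argument or row to a line, values as JSON. send_rows: Moves the arm, as the interface text tells. Its arguments: {"type":"object","properties":{"deltas":{"type":"array"}},"required":["deltas"]}

```bash
mkdir -p pics
cat > h.py <<'E'
import numpy as np, cv2
from rig import manip
def snap(n,f):
    c=manip.get_calibration(n); p,d=manip.snapshot(n)
    cv2.imwrite(f'pics/{f}.png',p[:,:,::-1]); np.savez(f'pics/{f}.npz',p=p,d=d,E=c['extrinsics'],v=c['vertical_fov'],cx=c['cx'],cy=c['cy'])
def cloud(f):
    z=np.load(f'pics/{f}.npz'); d=z['d']; F=200/np.tan(np.radians(z['v'])/2)
    v,u=np.mgrid[:400,:640]; P=np.stack([(u-z['cx'])/F*d,(v-z['cy'])/F*d,d,np.ones_like(d)],-1)@np.array(z['E']).T
    P=P[...,:3]; P[d==0]=np.nan; return P
def st():
    s=manip.observe(); print(s['time_s'],np.round(s['position'],1),np.round(s['tcp_rot'],3).tolist(),np.round(s['joint_positions'],1),np.round(s['wrist_force'],1),s['finger_gap'],s['finger_force'])
E
python3 - <<'E'
from h import *
st()
for n in ['scene','side']:
    snap(n,n+'0'); z=np.load(f'pics/{n}0.npz'); print(n,z['E'].round(2).tolist(),z['v'])
E
```

```text
0.0 [ 140.1 -582.8  230.2] [[0.972, 0.234, -0.0], [0.234, -0.972, 0.002], [0.0, -0.002, -1.0]] [-81.4   7.5  85.3  -0.   87.3  -4.9] [0.3 0.3 0.4] 85.42617911133205 0.0
scene [[-0.68, -0.58, 0.45, -192.89], [-0.74, 0.53, -0.42, 700.31], [0.0, -0.62, -0.79, 1463.2], [0.0, 0.0, 0.0, 1.0]] 43.62024075400652
side [[-0.86, -0.35, 0.37, 55.55], [-0.51, 0.57, -0.65, 918.16], [0.02, -0.74, -0.67, 1083.27], [0.0, 0.0, 0.0, 1.0]] 43.0607290214357
```

View pics/scene0.png

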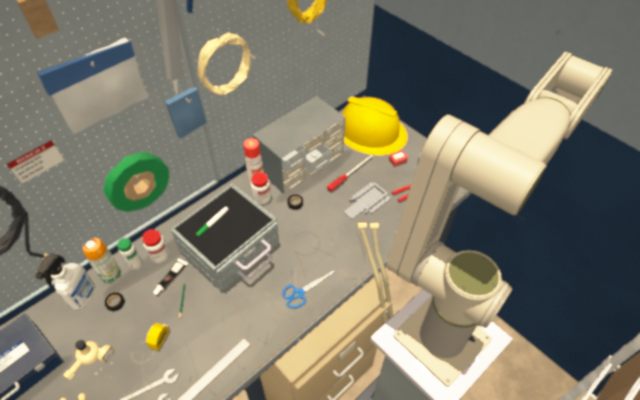

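View pics/side0.png

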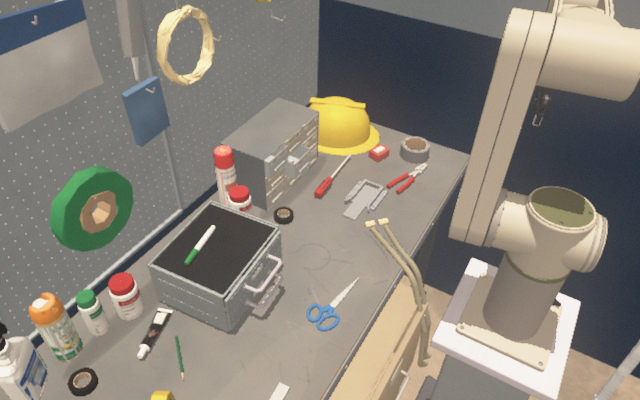

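The side view shows the chest (top about (215,250), handle bar about (265,285)), the holder at about (365,197) with its tongue end towards (360,212), and scissors at (335,305). The pliers, screwdriver and carton lie beyond the holder.

Run:
```python
from h import *
z=np.load('pics/side0.npz'); p=z['p']
for n,(x0,x1,y0,y1),s in [('A',(330,440,150,230),7),('B',(140,300,195,335),4)]:
    cv2.imwrite(f'pics/crop{n}.png',cv2.resize(p[y0:y1,x0:x1,::-1],None,fx=s,fy=s,interpolation=cv2.INTER_CUBIC))
for f in ['side0','scene0']:
    P=cloud(f); X,Y,Z=P[...,0],P[...,1],P[...,2]
    for n,u,v in ([('chesttop',225,240),('bench',340,250),('handle',265,283),('holder',360,212),('rail',378,192),('sciss',322,316),('tape',284,213),('screw',325,186),('pli',400,180)] if f=='side0' else [('chesttop',225,240),('handle',255,262),('holder',360,208)]):
        print(f,n,P[v,u].round(1))
    m=(Z>135)&(Z<150)&(X>250)&(X<800)&(np.abs(Y)<400)
    r=cv2.minAreaRect(P[m][:,:2].astype(np.float32)); print(m.sum(),r,cv2.boxPoints(r).tolist())
```

```text
side0 chesttop [690.7 261.2 141.4]
side0 bench [480.3  21.3   1.4]
side0 handle [542.8 299.1 106. ]
side0 holder [ 503.1 -150.2    3. ]
side0 rail [ 490.3 -250.1   17.5]
side0 sciss [409.1 247.5   6.8]
side0 tape [702.3 -23.4   0.9]
side0 screw [ 648.5 -183.6   19.3]
side0 pli [ 461.1 -364.4   -0. ]
5947 ((689.9031372070312, 43.909271240234375), (221.082275390625, 712.2083740234375), 0.10903497785329819) [[578.6845092773438, 399.8024597167969], [580.0398559570312, -312.4046325683594], [801.1217651367188, -311.9839172363281], [799.7664184570312, 400.2231750488281]]
scene0 chesttop [649.  319.7 144.2]
scene0 handle [598.8 256.5   1.4]
scene0 holder [ 517.1 -167.8    6.4]
3838 ((690.7130126953125, 40.122344970703125), (218.78073120117188, 719.6963500976562), 0.01932297833263874) [[581.2012939453125, 399.93359375], [581.4439697265625, -319.7626953125], [800.2247314453125, -319.68890380859375], [799.9820556640625, 400.00738525390625]]
```

View pics/cropA.png

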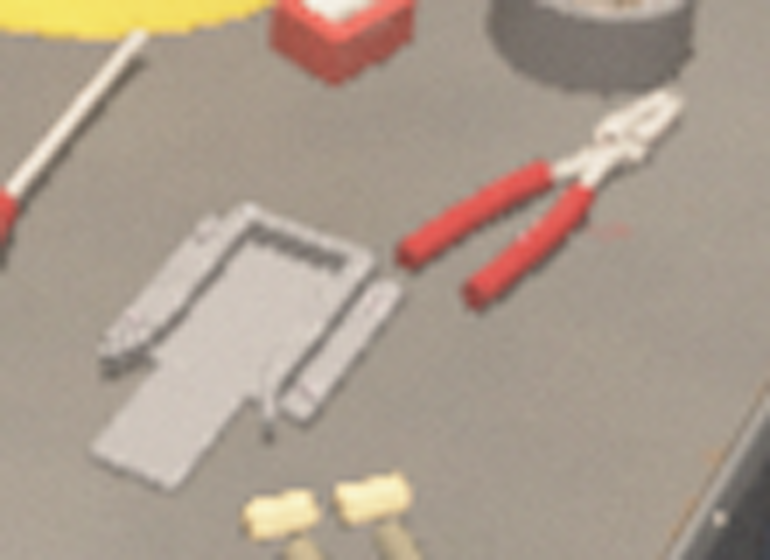

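The crop shows the holder clearly: tongue end at about (95,450)–(172,488), the end stop at about (245,205)–(372,258), and the guide cheeks flaring near (110,360) and (268,430). Nothing blocks the tongue side.

Run:
```python
from h import *
c=manip.get_calibration('wrist'); s=manip.observe(); R=s['tcp_rot']; E=np.array(c['extrinsics'])
T=np.eye(4);T[:3,:3]=R;T[:3,3]=s['position']; print('wrist cam in tool',(np.linalg.inv(T)@E).round(2).tolist(),c['vertical_fov'])
for f in ['side0','scene0']:
    P=cloud(f); X,Y,Z=P[...,0],P[...,1],P[...,2]
    # chest top via largest connected component
    m=((Z>133)&(Z<150)&(X>450)&(X<820)&(Y>20)&(Y<420)).astype(np.uint8)
    n,l,sx,_=cv2.connectedComponentsWithStats(m); k=1+sx[1:,4].argmax(); q=P[l==k][:,:2].astype(np.float32)
    r=cv2.minAreaRect(q); print('chest',(l==k).sum(),r, cv2.boxPoints(r).round(0).tolist())
    # handle
    m=(Z>100)&(Z<116)&(X>440)&(X<600)&(Y>100)&(Y<350); q=P[m]; print('handle cand',len(q)); 
    r=cv2.minAreaRect(q[:,:2].astype(np.float32)); print(r,cv2.boxPoints(r).round(0).tolist())
    m=(Z>13)&(Z<25)&(X>420)&(X<620)&(Y>-300)&(Y<-120); q=P[m][:,:2]
    r=cv2.minAreaRect(q.astype(np.float32)); print('holder',len(q),r,cv2.boxPoints(r).round(0).tolist())
P=cloud('side0')
for u,v in [(344,213),(354,218),(365,180),(382,187),(346,204),(369,211)]: print(u,v,P[v,u].round(1))
```

```text
wrist cam in tool [[0.0, -0.95, -0.3, 78.63], [1.0, 0.0, -0.0, 0.37], [0.0, -0.3, 0.95, -143.21], [0.0, 0.0, 0.0, 1.0]] 60.63271630587602
chest 6638 ((700.9639282226562, 285.9149169921875), (220.6708526611328, 267.7402038574219), 4.049951076507568) [[581.0, 412.0], [600.0, 145.0], [820.0, 160.0], [802.0, 427.0]]
handle cand 445
((564.7466430664062, 248.8074951171875), (49.797035217285156, 198.1868133544922), 4.3576741218566895) [[532.0, 346.0], [547.0, 148.0], [597.0, 152.0], [582.0, 350.0]]
holder 250 ((498.3350524902344, -205.40579223632812), (145.85589599609375, 169.54261779785156), 3.917499303817749) [[420.0, -126.0], [431.0, -295.0], [577.0, -285.0], [565.0, -116.0]]
chest 4285 ((701.0013427734375, 285.9508056640625), (231.42987060546875, 264.4783020019531), 4.2256574630737305) [[576.0, 409.0], [595.0, 146.0], [826.0, 163.0], [807.0, 426.0]]
handle cand 266
((569.1580200195312, 251.38002014160156), (53.26131820678711, 195.34359741210938), 3.5031847953796387) [[537.0, 347.0], [549.0, 152.0], [602.0, 156.0], [590.0, 350.0]]
holder 246 ((501.44598388671875, -207.614013671875), (147.44569396972656, 169.9535675048828), 6.362083435058594) [[419.0, -131.0], [438.0, -300.0], [584.0, -284.0], [565.0, -115.0]]
344 213 [ 542.5 -118.2    4.6]
354 218 [ 506.8 -117.     2.4]
365 180 [ 553.4 -283.3   16.3]
382 187 [ 489.3 -277.6   19.2]
346 204 [ 560.9 -166.9   -4.3]
369 211 [ 4.823e+02 -1.719e+02  2.000e-01]
```

View pics/cropB.png

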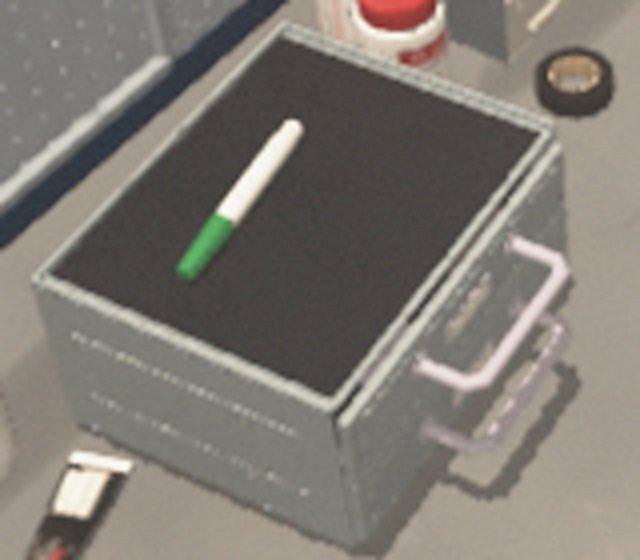

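The chest yaws about 4°, its handle is near (544,275,108), and a marker lies on its top. I'll go above the holder for a close wrist picture on the way.

>>> send_rows(
  deltas=[0,0.367,-0.285,0,0,0,0.367,-0.285,0,0,0,0.367,-0.285,0,0,0,0.367,-0.285,0,0,0,0.367,-0.285,0,0,0,0.367,-0.285,0,0,0,0.367,-0.285,0,0,0,0.367,-0.285,0,0,0,0.367,-0.285,0,0,0,0.367,-0.285,0,0],
)

```text
time_s: 1.35
position: [430.0, -220.9, 231.0]
tcp_rot: [[0.972, 0.234, -0.001], [0.234, -0.972, -0.0], [-0.001, -0.0, -1.0]]
wrist_force: [-0.8, -0.2, 0.9]
finger_gap: 85.2
finger_force: 0.0
```

Run:
```python
from h import *
st(); snap('wrist','w1'); st()
```

```text
1.35 [ 430.  -220.9  231. ] [[0.972, 0.234, -0.001], [0.234, -0.972, -0.0], [-0.001, -0.0, -1.0]] [-33.3 -10.8 103.2  -0.   87.6  43.2] [-0.8 -0.2  0.9] 85.24052325367192 0.0
1.4 [ 429.8 -221.3  231.1] [[0.973, 0.233, -0.001], [0.233, -0.973, -0.0], [-0.001, -0.0, -1.0]] [-33.3 -10.8 103.2  -0.   87.6  43.2] [ 0.4 -0.   1.3] 85.25040806750708 0.0
```

View pics/w1.png

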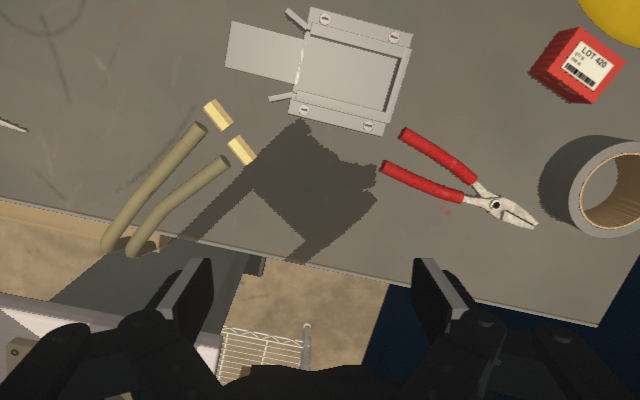

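The holder is sharp here: tongue end (232,22)–(226,67), rails from about x=305 to 410, the end stop at right, cheeks at (285,12) and (270,98).

Run:
```python
from h import *
p=np.load('pics/w1.npz')['p'][0:145,215:420,::-1]
cv2.imwrite('pics/w1c.png',cv2.resize(p,None,fx=3.9,fy=3.9,interpolation=cv2.INTER_CUBIC))
```

```text
(no output)
```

View pics/w1c.png

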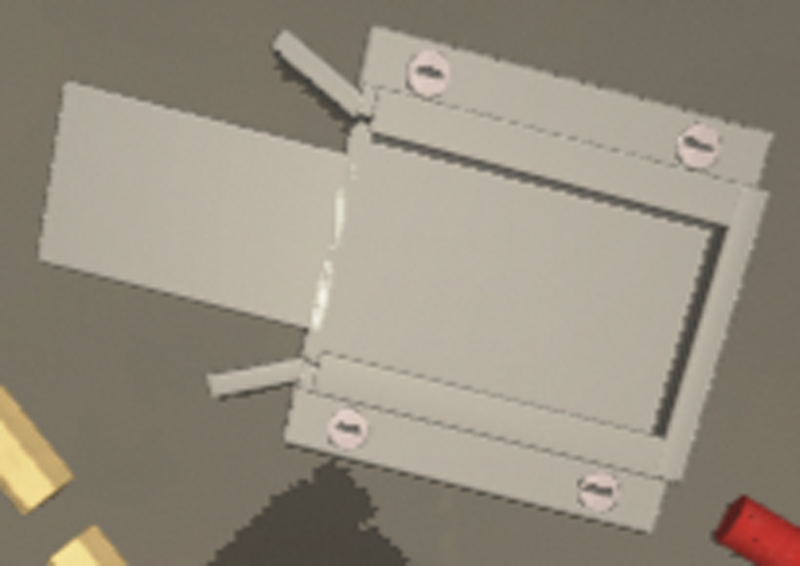

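```bash
cat >> h.py <<'E'
def ray(f,u,v,zp):
    z=np.load(f'pics/{f}.npz'); F=200/np.tan(np.radians(z['v'])/2); E=z['E']
    d=E[:3,:3]@np.array([(u-z['cx'])/F,(v-z['cy'])/F,1]); o=E[:3,3]; return o+d*(zp-o[2])/d[2]
def fit(W,H):
    W=np.array(W)[:,:2];H=np.array(H,float)[:,:2]; a=W-W.mean(0);b=H-H.mean(0)
    t=np.arctan2((b[:,0]*a[:,1]-b[:,1]*a[:,0]).sum(),(a*b).sum()); R=np.array([[np.cos(t),-np.sin(t)],[np.sin(t),np.cos(t)]])
    o=W.mean(0)-R@H.mean(0); print('yaw',np.degrees(t).round(2),'org',o.round(1),'res',(W-(H@R.T+o)).round(1).tolist()); return R,o
E
python3 - <<'E'
from h import *
L=[(67,83,-88,22,6),(38,261,-88,-22,6),(375,28,-17,52,6),(773,133,88,52,6),(653,531,88,-52,6),(286,442,-17,-52,6),(767,188,88,36.5,19.5),(680,478,88,-36.5,19.5),(725,228,80,26,19.5)]
R,o=fit([ray('w1',215+(a+.5)/3.9-.5,(b+.5)/3.9-.5,z) for a,b,_,_,z in L],[l[2:4] for l in L])
print('home',R@[5,0]+o,'mouth',R@[-15,0]+o,'tongue end',R@[-88,0]+o, 'plate out 90', R@[-85,0]+o)
P=cloud('w1')
print(P[50,340],P[50,265],P[120,480])
E
```

```text
yaw -89.79 org [ 526.3 -200.3] res [[-0.6, -0.8], [0.5, -0.2], [-1.0, -1.6], [-0.9, 0.5], [0.7, 0.8], [0.7, -1.2], [-0.0, 1.1], [1.2, 1.1], [-0.6, 0.3]]
home [ 526.28823843 -205.25180385] mouth [ 526.21611297 -185.25193391] tongue end [ 525.95285504 -112.2524086 ] plate out 90 [ 525.96367386 -115.25238909]
[ 546.72848124 -221.92000237    5.89919668] [ 529.23756568 -149.38267518    6.10538672] [ 515.43869388 -385.49934993    1.2787607 ]
```

Holder pose: origin (526.3,−200.3), yaw −90°, so the plate slides along world −y. Next, above the drawer handle with fingers partly closed.

>>> send_rows(
  deltas=[0.65,0.226,-0.456,0.016,-80.5,0.65,0.226,-0.456,0.016,-80.5,0.65,0.226,-0.456,0.016,-80.5,0.65,0.226,-0.456,0.016,-80.5,0.65,0.226,-0.456,0.016,-80.5,0.65,0.226,-0.456,0.016,-80.5,0.65,0.226,-0.456,0.016,-80.5,0.65,0.226,-0.456,0.016,-80.5,0.65,0.226,-0.456,0.016,-80.5,0.65,0.226,-0.456,0.016,-80.5],
)

```text
time_s: 2.65
position: [543.9, 274.7, 214.8]
tcp_rot: [[-0.069, 0.998, -0.001], [0.998, 0.069, -0.001], [-0.001, -0.001, -1.0]]
wrist_force: [-0.2, -0.5, 1.0]
finger_gap: 29.8
finger_force: 0.0
```

Run:
```python
from h import *
st(); snap('wrist','w2')
P=cloud('w2');X,Y,Z=P[...,0],P[...,1],P[...,2]
m=(Z>100)&(Z<120)&(X>500)&(X<572)&(Y>150)&(Y<400)
q=P[m]; print(len(q))
r=cv2.minAreaRect(q[:,:2].astype(np.float32)); print(r,cv2.boxPoints(r).round(1).tolist(),q[:,2].max())
for y in range(220,340,10):
    s=q[abs(q[:,1]-y)<3]; 
    if len(s): print(y,len(s),s[:,0].min().round(1),s[:,0].max().round(1),np.percentile(s[:,2],95).round(1))
```

```text
2.65 [543.9 274.7 214.8] [[-0.069, 0.998, -0.001], [0.998, 0.069, -0.001], [-0.001, -0.001, -1.0]] [22.   9.4 84.9 -0.  85.8 18. ] [-0.2 -0.5  1. ] 29.775595736883172 0.0
2619
((554.452880859375, 275.31097412109375), (120.60661315917969, 35.037445068359375), 89.99176788330078) [[536.9000244140625, 215.0], [572.0, 215.0], [572.0, 335.6000061035156], [536.9000244140625, 335.6000061035156]] 115.37021854561925
220 173 548.1 571.7 114.2
230 92 544.2 555.8 114.1
240 86 543.5 552.5 114.1
250 91 542.1 551.8 114.1
260 97 541.5 551.1 114.4
270 96 540.8 550.4 114.2
280 102 540.2 549.6 114.3
290 103 539.6 548.8 114.4
300 103 538.9 548.1 114.5
310 117 537.5 547.3 114.2
320 132 536.9 549.8 114.3
330 360 541.6 571.8 114.5
```

View pics/w2.png

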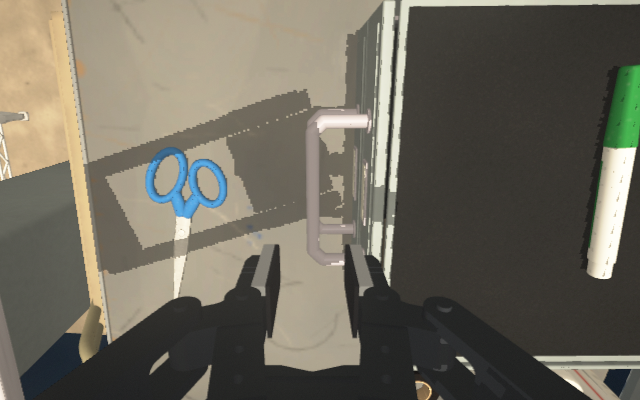

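The bar (x≈313–345, y≈115–260 px) lies between the fingers; the cloud gives its centre at (545,275), parallel to the closing setup. Descend and grip.

>>> send_rows(
  deltas=[0.65,0,0.001,0.04,0,0.65,0,0.001,0.08,0,0.65,0,0.001,0.11,0,0.65,0,0.001,0.125,0,0.65,0,0.001,0.125,0,1,0,0.001,0.125,0,1,0,0.001,0.125,0,1,0,0.001,0.125,0,1,0,0.001,0.125,0],
)

```text
time_s: 3.82
position: [544.3, 275.5, 92.3]
tcp_rot: [[-0.07, 0.998, -0.0], [0.998, 0.07, -0.0], [-0.0, -0.001, -1.0]]
wrist_force: [-8.5, -4.2, 6.9]
finger_gap: 7.6
finger_force: 58.6
```

>>> send_rows(
  deltas=[1,0,-0.01,0,0,1,0,-0.03,0,0,1,0,-0.055,0,0,1,0,-0.08,0,0,1,0,-0.105,0,0,1,0,-0.13,0,0,1,0,-0.145,0,0,1,0,-0.154,0,0,1,0,-0.157,0,0,1,0,-0.157,0,0],
)

```text
time_s: 5.08
position: [389.0, 263.6, 92.3]
tcp_rot: [[-0.07, 0.998, 0.003], [0.998, 0.07, -0.002], [-0.002, 0.003, -1.0]]
wrist_force: [0.0, -11.2, 9.4]
finger_gap: 7.3
finger_force: 61.2
```

>>> send_rows(
  deltas=[1,0,-0.002,0,0,1,0,-0.004,0,0,1,0,-0.004,0,0],
)

```text
time_s: 5.45
position: [385.4, 263.3, 92.3]
tcp_rot: [[-0.07, 0.998, 0.004], [0.998, 0.07, -0.002], [-0.002, 0.004, -1.0]]
wrist_force: [0.2, -11.5, 9.1]
finger_gap: 7.8
finger_force: 61.1
```

>>> send_rows(
  deltas=[1,0,-0.002,0,0,1,0,-0.002,0,0],
)

```text
time_s: 5.7
position: [384.7, 263.3, 92.3]
tcp_rot: [[-0.07, 0.998, 0.007], [0.998, 0.07, -0.001], [-0.002, 0.006, -1.0]]
wrist_force: [8.9, -11.3, 2.0]
finger_gap: 7.9
finger_force: 60.4
```

>>> send_rows(
  deltas=[1,0,-0.002,0,0,1,0,-0.002,0,0],
)

```text
time_s: 5.95
position: [384.7, 263.3, 92.3]
tcp_rot: [[-0.069, 0.998, 0.011], [0.998, 0.069, -0.0], [-0.001, 0.011, -1.0]]
wrist_force: [20.4, -8.4, -8.3]
finger_gap: 7.7
finger_force: 59.6
```

Drawer is at its stop. Release, rise, look into the tray.

>>> send_rows(
  deltas=[1,0,0.003,0,0,0.65,0,0.003,0,0,0.65,0,0.003,0,0,0.65,0,0.003,-0.06,0,0.65,0,0.003,-0.12,0,0,-0.059,0.13,-0.16,0,0,-0.059,0.13,-0.16,0,0,-0.059,0.13,-0.16,0,0,-0.059,0.13,-0.16,0,0,-0.059,0.13,-0.16,0],
)

```text
time_s: 7.2
position: [512.8, 214.9, 249.7]
tcp_rot: [[-0.07, 0.998, -0.001], [0.998, 0.07, 0.0], [0.0, -0.001, -1.0]]
wrist_force: [-1.3, 0.5, 0.5]
finger_gap: 85.6
finger_force: 0.0
```

Run:
```python
from h import *
st(); snap('wrist','w3')
```

```text
7.2 [512.8 214.9 249.7] [[-0.07, 0.998, -0.001], [0.998, 0.07, 0.0], [0.0, -0.001, -1.0]] [17.4  0.3 90.8  0.  88.9 13.4] [-1.3  0.5  0.5] 85.55114208815445 0.0
```

View pics/w3.png

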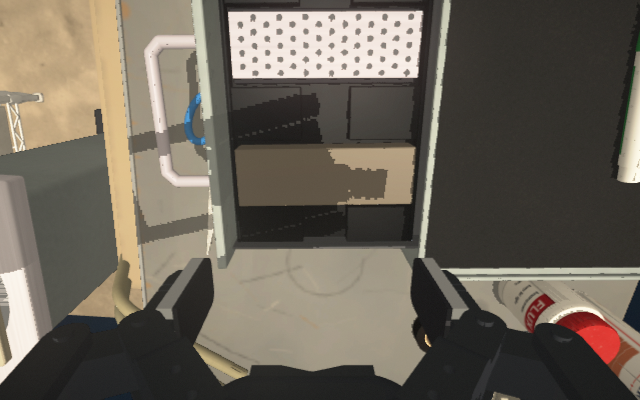

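The dotted diamond plate is at the top, corners about (230,12)–(422,78); the oilstone is below, at (236,146)–(413,205).

Run:
```python
from h import *
P=cloud('w3')
for u,v in [(325,45),(240,45),(410,45),(325,175),(270,105),(380,105),(330,105),(215,150),(425,150),(325,85)]: print(u,v,P[v,u].round(1))
z=np.median(P[20:70,240:410,2])
W=[ray('w3',u,v,z) for u,v in [(230,12),(420,12),(422,78),(232,79)]]; print(z,np.round(W,1).tolist())
R,o=fit(W,[(-74,24),(74,24),(74,-24),(-74,-24)])
m=(abs(P[...,2]-z)<4); m[82:]=0; m[:,:215]=0; m[:,430:]=0
r=cv2.minAreaRect(P[m][:,:2].astype(np.float32)); print(r)
s=manip.observe(); c=o-np.array(s['position'])[:2]; T=np.array(s['tcp_rot'])[:2,:2]; print('tool dx dy',T.T@c)
```

```text
325 45 [516.4 323.8 104.4]
240 45 [450.6 319.1 104.4]
410 45 [582.2 328.4 104.9]
325 175 [524.5 222.4 113.4]
270 105 [474.9 275.4 100.2]
380 105 [565.6 281.9 100.9]
330 105 [525.1 278.4  89.4]
215 150 [437.6 240.7 132.1]
425 150 [615.1 244.8  83.4]
325 85 [519.5 294.4  88.1]
nan [[nan, nan, nan], [nan, nan, nan], [nan, nan, nan], [nan, nan, nan]]
yaw nan org [nan nan] res [[nan, nan], [nan, nan], [nan, nan], [nan, nan]]
((0.0, 0.0), (0.0, 0.0), 0.0)
tool dx dy [nan nan]
```

Run:
```python
from h import *
P=cloud('w3'); z=104.2
W=[ray('w3',u,v,z) for u,v in [(230,12),(420,12),(422,78),(232,79)]]; print(z,np.round(W,1).tolist())
R,o=fit(W,[(-74,24),(74,24),(74,-24),(-74,-24)])
W=[ray('w3',u,v,113.4) for u,v in [(237,146),(413,146),(413,205),(235,205)]]
R,o2=fit(W,[(-75,25),(75,25),(75,-25),(-75,-25)]); print('sep',R.T@(o-o2))
s=manip.observe(); c=o-np.array(s['position'])[:2]; T=np.array(s['tcp_rot'])[:2,:2]; print('tool dx dy',T.T@c)
```

```text
104.2 [[442.8, 341.6, 104.2], [586.3, 351.8, 104.2], [595.7, 305.1, 104.2], [444.3, 293.6, 104.2]]
yaw 4.44 org [517.3 323. ] res [[1.2, 0.4], [-2.9, -0.9], [2.8, 0.3], [-1.0, 0.2]]
yaw 4.05 org [524.2 221.2] res [[2.9, 0.8], [-2.8, 0.4], [1.9, -0.4], [-2.1, -0.8]]
sep [  0.32381458 102.0197053 ]
tool dx dy [107.39814264  12.25974778]
```

Plate face is at z=104 (recess floor 88), centre near (517,323.5). Go over it, fingers across its width.

>>> send_rows(
  deltas=[0,0.108,0.012,0.05,-90,0,0.108,0.012,0.05,-90,0,0.108,0.012,0.05,-90,0,0.108,0.012,0.05,-90,0,0.108,0.012,0.05,-90,0,0.108,0.012,0.05,-90,0,0.108,0.012,0.05,-90,0,0.108,0.012,0.05,-90,0,0.108,0.012,0.05,-90,0,0.108,0.012,0.05,-90],
)

```text
time_s: 8.5
position: [517.1, 323.5, 200.2]
tcp_rot: [[-0.997, -0.071, -0.0], [-0.071, 0.997, -0.0], [0.0, -0.0, -1.0]]
wrist_force: [0.2, 0.4, 0.4]
finger_gap: 85.3
finger_force: 0.0
```

>>> send_rows(
  deltas=[0,0,0,0.03,0,0,0,0,0.06,0,0,0,0,0.08,0,0,0,0,0.1,0,0,0,0,0.11,0,0,0,0,0.11,0],
)

```text
time_s: 9.25
position: [518.0, 322.8, 89.6]
tcp_rot: [[-0.998, -0.07, -0.001], [-0.07, 0.998, -0.0], [0.001, -0.0, -1.0]]
wrist_force: [-0.8, -1.2, -0.7]
finger_gap: 85.4
finger_force: 0.0
```

>>> send_rows(
  deltas=[0.25,0,0,0.004,0,0.25,0,0,0.004,0,0.25,0,0,0.004,0],
)

```text
time_s: 9.62
position: [518.6, 323.1, 86.9]
tcp_rot: [[-0.998, -0.07, 0.001], [-0.07, 0.998, 0.0], [-0.001, 0.0, -1.0]]
wrist_force: [-0.2, 0.2, 0.7]
finger_gap: 63.6
finger_force: 0.0
```

Run:
```python
from h import *
st(); snap('wrist','w4')
P=cloud('w4'); p=np.load('pics/w4.npz')['p']
# finger tips: points in tool frame
s=manip.observe(); T=np.array(s['tcp_rot']); Q=(P-np.array(s['position']))@T
m=(abs(Q[...,1])<62)&(abs(Q[...,0])<16)&(Q[...,2]<12)&(Q[...,2]>-40)
for a in (-1,1):
    mm=m&(Q[...,1]*a>20); v,u=np.where(mm); print(a,mm.sum(), u.min(),u.max(),v.min(),v.max())
cv2.imwrite('pics/w4c.png',cv2.resize(p[130:400,120:520,::-1],None,fx=2,fy=2))
```

```text
9.625 [518.6 323.1  86.9] [[-0.998, -0.07, 0.001], [-0.07, 0.998, 0.0], [-0.001, 0.0, -1.0]] [ 27.1  15.4  91.8  -0.   72.8 -66.9] [-0.2  0.2  0.7] 63.64975769360276 0.0
-1 5917 174 265 227 337
1 5930 359 450 228 340
```

View pics/w4c.png

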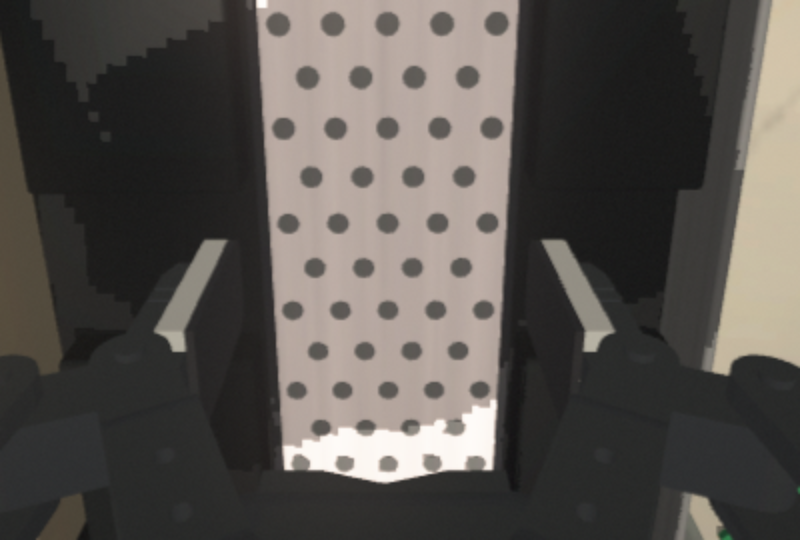

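Both fingers stand in the finger gaps, evenly spaced about the dotted face. Go 2 mm lower and close.

>>> send_rows(
  deltas=[0.25,0,0,0.002,0,0.25,0,0,0.002,0,1,0,0,0.002,0,1,0,0,0.002,0,1,0,0,0.002,0,1,0,0,0.002,0],
)

```text
time_s: 10.42
position: [518.7, 323.1, 84.8]
tcp_rot: [[-0.998, -0.07, 0.001], [-0.07, 0.998, 0.0], [-0.001, 0.0, -1.0]]
wrist_force: [0.7, 0.3, 5.1]
finger_gap: 53.8
finger_force: 63.8
```

>>> send_rows(
  deltas=[1,0,0,-0.005,0,1,0,0,-0.015,0,1,0,0,-0.03,0,1,0,0,-0.05,0,1,0,0,-0.075,0,1,0,0,-0.1,0,1,0,0,-0.1,0,1,0,0,-0.1,0],
)

```text
time_s: 11.42
position: [518.1, 322.9, 184.0]
tcp_rot: [[-0.998, -0.07, -0.0], [-0.07, 0.998, -0.0], [0.0, -0.0, -1.0]]
wrist_force: [0.0, -0.2, -2.2]
finger_gap: 54.0
finger_force: 63.3
```

>>> send_rows(
  deltas=[1,0.002,-0.03,0,9,1,0.004,-0.07,0,18,1,0.005,-0.11,0,28,1,0.007,-0.15,0,38,1,0.009,-0.19,0.02,48,1,0.011,-0.23,0.04,58,1,0.013,-0.27,0.06,68,1,0.014,-0.3,0.08,78,1,0.015,-0.318,0.1,87,1,0.015,-0.323,0.11,93.8],
)

```text
time_s: 12.68
position: [523.7, -1.4, 71.3]
tcp_rot: [[0.002, 1.0, -0.005], [1.0, -0.002, 0.0], [0.0, -0.005, -1.0]]
wrist_force: [0.1, 0.4, -1.4]
finger_gap: 53.9
finger_force: 63.4
```

>>> send_rows(
  deltas=[1,0,0,0.02,0,1,0,0,0.04,0,1,0,0,0.05,0,1,0,0,0.055,0,1,0,0,0.055,0],
)

```text
time_s: 13.3
position: [525.8, -0.3, 19.1]
tcp_rot: [[-0.004, 1.0, -0.0], [1.0, 0.004, 0.0], [0.0, -0.0, -1.0]]
wrist_force: [0.2, 0.6, -1.7]
finger_gap: 54.1
finger_force: 63.4
```

Run:
```python
from h import *
st(); snap('side','s5')
p=np.load('pics/s5.npz')['p']; cv2.imwrite('pics/s5c.png',cv2.resize(p[130:330,230:500,::-1],None,fx=2.9,fy=2.9,interpolation=cv2.INTER_CUBIC))
snap('wrist','w5'); P=cloud('w5'); s=manip.observe(); Q=(P-np.array(s['position']))@np.array(s['tcp_rot'])
for x in (20,30,40,50,60,70): 
    m=(abs(Q[...,0]-x)<3)&(abs(Q[...,1])<18); print(x,m.sum(),np.nanmedian(P[m][:,2]).round(1))
for y in (-20,-10,0,10,20):
    m=(abs(Q[...,0]-45)<20)&(abs(Q[...,1]-y)<3); print('y',y,np.nanmedian(P[m][:,2]).round(1))
m=(Q[...,2]>-30)&(Q[...,2]<5)&(Q[...,0]>25)&(abs(Q[...,1])<40); q=Q[m]; print('end x',np.percentile(q[:,0],[99,99.9]),'y',np.percentile(q[:,1],[1,99]))
```

```text
13.3 [ 5.258e+02 -3.000e-01  1.910e+01] [[-0.004, 1.0, -0.0], [1.0, 0.004, 0.0], [0.0, -0.0, -1.0]] [ -5.6   8.4 107.8   0.   63.9  -5.8] [ 0.2  0.6 -1.7] 54.10368255843117 63.391231298446655
20 2016 40.0
30 1359 39.5
40 1453 39.5
50 1566 39.5
60 1671 39.5
70 1752 39.5
y -20 39.5
y -10 39.5
y 0 39.5
y 10 39.5
y 20 39.5
end x [77.36712775 77.72497216] y [-26.49133327  27.88371349]
```

The held plate is level, its underside 4 mm above the TCP height. Lower to the bench.

>>> send_rows(
  deltas=[1,0,0,0.01,0,1,0,0,0.017,0,1,0,0,0.02,0,1,0,0,0.021,0,1,0,0,0.021,0],
)

```text
time_s: 14.02
position: [526.0, -0.3, -1.7]
tcp_rot: [[-0.004, 1.0, 0.0], [1.0, 0.004, -0.0], [-0.0, 0.0, -1.0]]
wrist_force: [-0.1, -0.9, -2.5]
finger_gap: 54.2
finger_force: 63.4
```

>>> send_rows(
  deltas=[1,0,0,0.001,0,1,0,0,0.001,0],
)

```text
time_s: 14.28
position: [526.0, -0.3, -2.6]
tcp_rot: [[-0.004, 1.0, 0.0], [1.0, 0.004, -0.0], [-0.0, 0.0, -1.0]]
wrist_force: [-0.2, -0.3, -1.3]
finger_gap: 53.7
finger_force: 63.4
```

>>> send_rows(
  deltas=[1,0,0,0.001,0,1,0,0,0.001,0],
)

```text
time_s: 14.52
position: [526.1, -0.3, -3.2]
tcp_rot: [[-0.004, 1.0, 0.0], [1.0, 0.004, -0.0], [-0.0, 0.0, -1.0]]
wrist_force: [-1.9, 0.0, 4.7]
finger_gap: 54.4
finger_force: 64.0
```

Contact on the bench. Let go and rise, then check by image numbers.

>>> send_rows(
  deltas=[0.25,0,0,-0.001,0,0.25,0,0,-0.001,0,0,0,0,-0.02,0,0,0,0,-0.05,0,0,0,0,-0.09,0,0,0,0,-0.12,0,0,0,0,-0.12,0,0,0,0,-0.12,0],
)

```text
time_s: 15.52
position: [525.8, -0.3, 116.5]
tcp_rot: [[-0.004, 1.0, 0.0], [1.0, 0.004, -0.0], [-0.0, 0.0, -1.0]]
wrist_force: [-0.2, 0.4, -1.0]
finger_gap: 85.3
finger_force: 0.0
```

Run:
```python
from h import *
st(); snap('wrist','w6'); P=cloud('w6'); X,Y,Z=P[...,0],P[...,1],P[...,2]
m=(Z>12)&(Z<22)&(abs(X-526)<50)&(Y>-100)&(Y<100)
m=m.astype(np.uint8); n,l,sx,_=cv2.connectedComponentsWithStats(m); k=1+sx[1:,4].argmax(); q=P[l==k]
print('face',cv2.minAreaRect(q[:,:2].astype(np.float32)),np.median(q[:,2]),q[:,1].min(),q[:,1].max())
snap('side','s6'); P=cloud('s6'); X,Y,Z=P[...,0],P[...,1],P[...,2]
m=(Z>11)&(Z<22)&(abs(X-526)<50)&(Y>-100)&(Y<100); q=P[m]; print('side',m.sum(),cv2.minAreaRect(q[:,:2].astype(np.float32)))
```

```text
15.525 [ 5.258e+02 -3.000e-01  1.165e+02] [[-0.004, 1.0, 0.0], [1.0, 0.004, -0.0], [-0.0, 0.0, -1.0]] [ -5.6   0.9 104.4  -0.   74.6  -5.8] [-0.2  0.4 -1. ] 85.34152269142486 0.0
face ((527.067138671875, 2.1054000854492188), (48.11775207519531, 148.61349487304688), 0.3171122968196869) 16.644068757854043 -72.25823559457342 76.47472199413244
side 604 ((524.5390014648438, 3.2801513671875), (151.16123962402344, 53.025569915771484), 89.93081665039062)
```

View pics/w6.png

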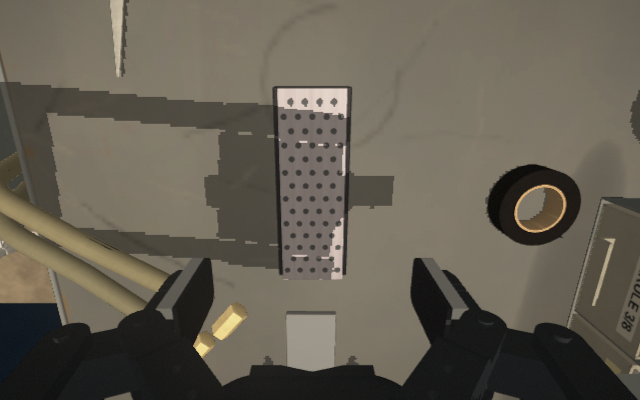

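The plate lies flat, centre near (527,2), in line with the holder tongue (visible at (311,340)); nothing nearby. Regrasp at its +y end.

>>> send_rows(
  deltas=[0,0.03,0.001,0.02,0,0,0.065,0.001,0.04,0,0,0.065,0.001,0.08,0,0,0.065,0.001,0.1,0,0.25,0.065,0.001,0.113,0,0.25,0.065,0.001,0.118,0,0.25,0.065,0.001,0.118,0,0.25,0.065,0.001,0.118,0],
)

```text
time_s: 16.62
position: [527.6, 64.6, -0.7]
tcp_rot: [[-0.004, 1.0, 0.002], [1.0, 0.004, 0.0], [0.0, 0.002, -1.0]]
wrist_force: [-0.7, -0.1, -0.1]
finger_gap: 63.8
finger_force: 0.0
```

>>> send_rows(
  deltas=[0.25,0,0,0.001,0,1,0,0,0.001,0,1,0,0,0.001,0,1,0,0,0.001,0,1,0,0,0.001,0],
)

```text
time_s: 17.25
position: [527.5, 64.7, -1.7]
tcp_rot: [[-0.004, 1.0, 0.002], [1.0, 0.004, 0.0], [0.0, 0.002, -1.0]]
wrist_force: [-0.7, 0.0, 6.1]
finger_gap: 53.7
finger_force: 63.5
```

>>> send_rows(
  deltas=[1,0,0,-0.006,0,1,0,-0.001,-0.012,0,1,0,-0.001,-0.013,0,1,-0.02,-0.001,-0.013,0,1,-0.05,-0.001,-0.013,0,1,-0.07,-0.001,-0.013,0,1,-0.075,-0.001,-0.013,0,1,-0.075,-0.001,-0.013,0],
)

```text
time_s: 18.25
position: [525.9, -10.1, 10.2]
tcp_rot: [[-0.003, 1.0, -0.0], [1.0, 0.003, 0.0], [0.0, -0.0, -1.0]]
wrist_force: [-0.7, 0.1, -1.4]
finger_gap: 53.8
finger_force: 63.1
```

Run:
```python
from h import *
st(); 
for n,f in (('side','s7'),('scene','c7')):
    snap(n,f); P=cloud(f); X,Y,Z=P[...,0],P[...,1],P[...,2]
    m=(Z>10)&(Z<45)&(abs(X-526)<22)&(Y>-145)&(Y<-30); q=P[m]
    A=np.c_[q[:,0]-526,q[:,1]+73,np.ones(len(q))]; k=np.linalg.lstsq(A,q[:,2],rcond=None)[0]; print(n,len(q),'slopes',k[:2].round(4),'z at centre',k[2].round(1),np.std(A@k-q[:,2]))
    m=(Z>18)&(Z<45)&(X>480)&(X<570)&(Y>-170)&(Y<-30); q=P[m]; print(cv2.minAreaRect(q[:,:2].astype(np.float32)))
    b=P[(abs(Z)<8)&(X>450)&(X<480)&(Y>-60)&(Y<60)]; print('bench',np.median(b[:,2]))
```

```text
18.25 [525.9 -10.1  10.2] [[-0.003, 1.0, -0.0], [1.0, 0.003, 0.0], [0.0, -0.0, -1.0]] [ -6.7   9.2 107.9   0.   62.9  -6.9] [-0.7  0.1 -1.4] 53.80246785924466 63.13234090805054
side 138 slopes [0.0057 0.0143] z at centre 26.7 2.4322344127649203
((522.9686279296875, -97.67974853515625), (138.1793670654297, 53.59292221069336), 81.4560546875)
bench -0.6523878826576492
scene 223 slopes [0.0612 0.0157] z at centre 27.7 4.047681730572324
((525.8929443359375, -103.76837158203125), (139.3398895263672, 61.87411117553711), 82.74445343017578)
bench 0.06914359951497318
```

>>> send_rows(
  deltas=[1,0,0,0.002,0,1,-0.01,0,0.0035,0,1,-0.02,0,0.0035,0,1,-0.03,0,0.0035,0,1,-0.04,0,0.0035,0,1,-0.045,0,0.0035,0,1,-0.045,0,0.0035,0],
)

```text
time_s: 19.23
position: [526.1, -55.8, 6.8]
tcp_rot: [[-0.003, 1.0, 0.0], [1.0, 0.003, 0.0], [0.0, 0.0, -1.0]]
wrist_force: [0.0, -0.4, -2.0]
finger_gap: 53.6
finger_force: 63.1
```

>>> send_rows(
  deltas=[1,-0.008,0,0,0,1,-0.016,0,0,0,1,-0.024,0,0,0,1,-0.03,0,0,0,1,-0.03,0,0,0],
)

```text
time_s: 19.85
position: [526.2, -85.8, 6.8]
tcp_rot: [[-0.003, 1.0, 0.0], [1.0, 0.003, -0.0], [-0.0, 0.0, -1.0]]
wrist_force: [-0.2, -0.2, -1.4]
finger_gap: 53.5
finger_force: 63.1
```

Run:
```python
from h import *
st(); snap('side','s8')
p=np.load('pics/s8.npz')['p']; cv2.imwrite('pics/s8c.png',cv2.resize(p[140:260,300:440,::-1],None,fx=5,fy=5,interpolation=cv2.INTER_CUBIC))
```

```text
19.85 [526.2 -85.8   6.8] [[-0.003, 1.0, 0.0], [1.0, 0.003, -0.0], [-0.0, 0.0, -1.0]] [-14.8  10.6 106.8  -0.   62.6 -14.9] [-0.2 -0.2 -1.4] 53.49678122499973 63.13356399536133
```

View pics/s8c.png

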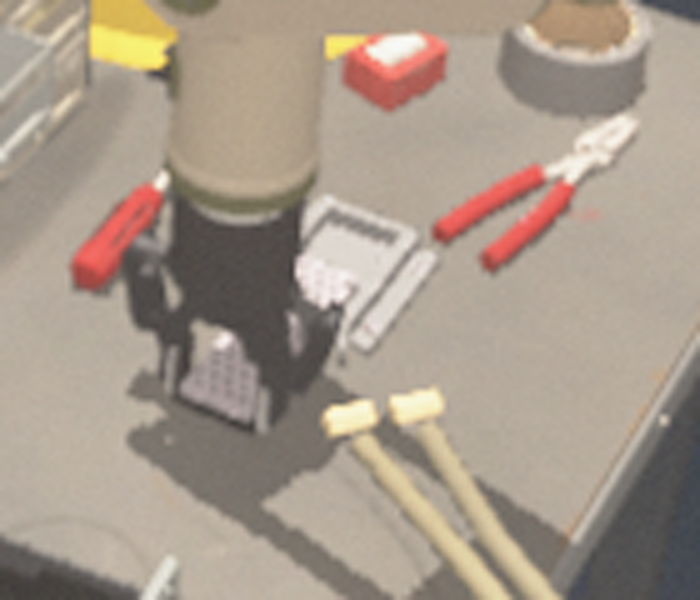

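That crop shows the plate's front between the rails, the screwdriver and pliers clear. That was my last picture (I have gone one over the viewing budget), so I use numbers only from here. Continue the slide.

>>> send_rows(
  deltas=[1,-0.008,0,0,0,1,-0.018,0,0,0,1,-0.028,0,0,0,1,-0.038,0,0,0,1,-0.046,0,0,0,1,-0.05,0,0,0,1,-0.05,0,0,0],
)

```text
time_s: 20.78
position: [526.2, -135.8, 6.7]
tcp_rot: [[-0.003, 1.0, -0.0], [1.0, 0.003, -0.0], [-0.0, -0.0, -1.0]]
wrist_force: [-1.9, -1.2, -1.6]
finger_gap: 53.8
finger_force: 63.2
```

>>> send_rows(
  deltas=[1,-0.002,0,0.001,0,1,-0.004,0,0.001,0,1,-0.004,0,0.001,0],
)

```text
time_s: 21.15
position: [526.2, -139.2, 5.6]
tcp_rot: [[-0.004, 1.0, -0.001], [1.0, 0.004, 0.0], [0.0, -0.001, -1.0]]
wrist_force: [-2.1, 1.7, -1.6]
finger_gap: 53.9
finger_force: 63.2
```

>>> send_rows(
  deltas=[1,-0.002,0,0.001,0,1,-0.002,0,0.001,0],
)

```text
time_s: 21.4
position: [526.3, -141.3, 4.6]
tcp_rot: [[-0.004, 1.0, -0.0], [1.0, 0.004, 0.0], [0.0, -0.0, -1.0]]
wrist_force: [-3.3, 0.7, -0.7]
finger_gap: 53.8
finger_force: 63.2
```

>>> send_rows(
  deltas=[1,-0.002,0,0,0,1,-0.002,0,0,0],
)

```text
time_s: 21.65
position: [526.2, -142.9, 4.6]
tcp_rot: [[-0.004, 1.0, -0.001], [1.0, 0.004, 0.001], [0.001, -0.001, -1.0]]
wrist_force: [-3.0, 4.5, -0.6]
finger_gap: 53.9
finger_force: 63.3
```

>>> send_rows(
  deltas=[1,-0.002,0,0,0,1,-0.002,0,0,0],
)

```text
time_s: 21.9
position: [526.1, -143.0, 4.4]
tcp_rot: [[-0.004, 1.0, -0.001], [1.0, 0.004, 0.004], [0.004, -0.001, -1.0]]
wrist_force: [-4.1, 13.2, 1.1]
finger_gap: 53.8
finger_force: 63.4
```

>>> send_rows(
  deltas=[1,-0.002,0,0,0,1,-0.002,0,0,0],
)

```text
time_s: 22.15
position: [526.0, -143.1, 4.4]
tcp_rot: [[-0.004, 1.0, -0.002], [1.0, 0.004, 0.007], [0.007, -0.001, -1.0]]
wrist_force: [-3.4, 22.5, 4.4]
finger_gap: 53.5
finger_force: 63.8
```

Firmly against the end stop. Ease off, release, rise and measure.

>>> send_rows(
  deltas=[1,0.003,0,0,0,1,0.003,0,0,0,0.25,0.003,0,0,0,0.25,0.003,0,0,0,0.2,0.003,0,-0.02,0,0,0.003,0,-0.06,0,0,0.003,0,-0.11,0,0,0.003,0,-0.15,0,0,0.003,0,-0.15,0],
)

```text
time_s: 23.28
position: [529.8, -145.9, 160.2]
tcp_rot: [[-0.003, 1.0, 0.009], [1.0, 0.003, -0.004], [-0.004, 0.009, -1.0]]
wrist_force: [0.2, 0.3, 0.3]
finger_gap: 85.3
finger_force: 0.0
```

Run:
```python
from h import *
st(); snap('wrist','w9'); P=cloud('w9'); X,Y,Z=P[...,0],P[...,1],P[...,2]
for y in range(-300,-90,10):
    m=(abs(X-526)<15)&(abs(Y-y)<3); m&=Z<60; print(y,m.sum(),np.nanmedian(Z[m]).round(1) if m.any() else '',end=' | ')
m=(Z>18)&(Z<30)&(abs(X-526)<20)&(Y>-200); q=P[m]; print('rear end of face y',np.percentile(q[:,1],[99,99.8]))
m=(Z>18)&(Z<30)&(abs(X-526)<32)&(Y>-160); print('x range',np.percentile(P[m][:,0],[.5,99.5]))
```

```text
23.275 [ 529.8 -145.9  160.2] [[-0.003, 1.0, 0.009], [1.0, 0.003, -0.004], [-0.004, 0.009, -1.0]] [-20.7   1.7  98.9  -0.   78.9 -20.9] [0.2 0.3 0.3] 85.34247034898124 0.0
-300 17 1.0 | -290 7 19.6 | -280 107 20.7 | -270 160 22.6 | -260 173 22.6 | -250 177 22.6 | -240 178 22.6 | -230 177 22.7 | -220 187 22.7 | -210 199 22.7 | -200 202 22.7 | -190 209 22.7 | -180 220 22.7 | -170 218 22.6 | -160 223 22.7 | -150 233 22.6 | -140 248 22.7 | -130 366 13.6 | -120 238 6.6 | -110 265 0.9 | -100 236 0.7 | rear end of face y [-131.23399507 -130.92929869]
x range [503.17384979 550.53542881]
```

The plate sits level (face top about 22), its rear face end at y=−131.0 against −131.3 expected, so it is home. Now back to the drawer handle.

>>> send_rows(
  deltas=[0.65,0,0,-0.05,0,0.65,0.41,-0.143,-0.05,-3.8,0.65,0.41,-0.143,-0.05,-3.8,0.65,0.41,-0.143,-0.05,-3.8,0.65,0.41,-0.143,-0.05,-3.8,0.65,0.41,-0.143,-0.05,-3.8,0.65,0.41,-0.143,-0.05,-3.8,0.65,0.41,-0.143,-0.05,-3.8,0.65,0.41,-0.143,-0.05,-3.8,0.65,0.41,-0.143,-0.05,-3.8],
)

```text
time_s: 24.58
position: [381.5, 264.9, 203.5]
tcp_rot: [[-0.071, 0.997, -0.001], [0.997, 0.071, -0.001], [-0.001, -0.002, -1.0]]
wrist_force: [0.7, 0.5, -0.9]
finger_gap: 29.8
finger_force: 0.0
```

Run:
```python
from h import *
st(); snap('wrist','w10'); P=cloud('w10'); X,Y,Z=P[...,0],P[...,1],P[...,2]
q=P[(Z>100)&(Z<120)&(X>340)&(X<412)&(Y>230)&(Y<300)]
for y in range(240,295,10):
    s=q[abs(q[:,1]-y)<3]
    if len(s): print(y,len(s),s[:,0].min().round(1),s[:,0].max().round(1))
```

```text
24.575 [381.5 264.9 203.5] [[-0.071, 0.997, -0.001], [0.997, 0.071, -0.001], [-0.001, -0.002, -1.0]] [ 28.5 -13.1 108.1  -0.   85.1  24.4] [ 0.7  0.5 -0.9] 29.817136366546617 0.0
240 95 383.6 393.0
250 97 382.9 392.1
260 106 382.2 391.4
270 103 380.7 390.5
280 115 380.0 389.7
290 116 379.3 388.9
```

>>> send_rows(
  deltas=[0.65,-0.001,0.0045,0.03,0,0.65,-0.001,0.0045,0.07,0,0.65,-0.001,0.0045,0.1,0,0.65,-0.001,0.0045,0.112,0,0.65,-0.001,0.0045,0.112,0,1,-0.001,0.0045,0.112,0,1,-0.001,0.0045,0.112,0,1,-0.001,0.0045,0.112,0,1,-0.001,0.0045,0.112,0],
)

```text
time_s: 25.75
position: [387.6, 264.7, 94.3]
tcp_rot: [[-0.07, 0.998, 0.003], [0.998, 0.07, 0.0], [0.0, 0.003, -1.0]]
wrist_force: [-0.4, -3.4, 7.0]
finger_gap: 7.8
finger_force: 59.0
```

>>> send_rows(
  deltas=[1,0,0.01,0,0,1,0,0.03,0,0,1,0,0.05,0,0,1,0,0.07,0,0,1,0,0.09,0,0,1,0,0.11,0,0,1,0,0.13,0,0,1,0,0.145,0,0,1,0,0.154,0,0,1,0,0.154,0,0],
)

```text
time_s: 27.0
position: [541.7, 276.5, 94.4]
tcp_rot: [[-0.07, 0.998, 0.003], [0.998, 0.07, 0.002], [0.002, 0.003, -1.0]]
wrist_force: [0.9, 3.6, 5.8]
finger_gap: 7.6
finger_force: 60.1
```

>>> send_rows(
  deltas=[1,0,0.002,0,0,1,0,0.004,0,0,1,0,0.004,0,0],
)

```text
time_s: 27.38
position: [544.2, 276.7, 94.4]
tcp_rot: [[-0.071, 0.998, 0.001], [0.998, 0.071, 0.002], [0.002, 0.001, -1.0]]
wrist_force: [-3.4, 3.3, 8.1]
finger_gap: 7.5
finger_force: 60.4
```

>>> send_rows(
  deltas=[1,0,0.002,0,0,1,0,0.002,0,0],
)

```text
time_s: 27.62
position: [544.3, 276.7, 94.3]
tcp_rot: [[-0.071, 0.997, -0.003], [0.997, 0.071, 0.001], [0.001, -0.003, -1.0]]
wrist_force: [-13.3, 0.7, 16.0]
finger_gap: 7.6
finger_force: 61.3
```

>>> send_rows(
  deltas=[1,0,0.002,0,0,1,0,0.002,0,0],
)

```text
time_s: 27.88
position: [544.3, 276.8, 94.3]
tcp_rot: [[-0.071, 0.997, -0.007], [0.997, 0.071, 0.0], [0.0, -0.007, -1.0]]
wrist_force: [-23.7, -1.0, 24.2]
finger_gap: 7.8
finger_force: 62.2
```

Shut. Ease off the load, release without pulling, and rise clear.

>>> send_rows(
  deltas=[1,0,-0.004,0,0,1,0,-0.004,0,0,0.65,0,-0.004,0,0,0.65,0,-0.004,0,0,0.65,0,-0.004,0,0,0.65,0,-0.004,-0.04,0,0.65,0,-0.004,-0.1,0,0.65,0,-0.004,-0.14,0,0.65,0,-0.004,-0.14,0],
)

```text
time_s: 29.0
position: [546.4, 276.4, 238.0]
tcp_rot: [[-0.07, 0.998, 0.008], [0.998, 0.07, 0.003], [0.002, 0.008, -1.0]]
wrist_force: [0.4, -0.9, -0.8]
finger_gap: 29.7
finger_force: 0.0
```

Run:
```python
from h import *
st(); snap('wrist','w11'); P=cloud('w11'); X,Y,Z=P[...,0],P[...,1],P[...,2]
q=P[(Z>100)&(Z<120)&(X>500)&(X<572)&(Y>230)&(Y<320)]
for y in range(250,310,20):
    s=q[abs(q[:,1]-y)<3]
    if len(s): print(y,len(s),s[:,0].min().round(1),s[:,0].max().round(1))
# has anything else on the bench moved? compare with the first depth pictures
for n in ('side','scene'):
    snap(n,n+'9'); A=cloud(n+'0');B=cloud(n+'9'); p0=np.load(f'pics/{n}0.npz')['p'].astype(int);p1=np.load(f'pics/{n}9.npz')['p'].astype(int)
    for nm,x,y,r in [('scissors',409,247,110),('tape',702,-23,35),('pliers',470,-350,80),('screwdriver',648,-183,120),('carton',0,0,0)]:
        m=(abs(A[...,0]-x)<r)&(abs(A[...,1]-y)<r)&(A[...,2]<40); print(n,nm,m.sum(),(abs(A-B).max(-1)[m]>8).mean().round(3),(abs(p0-p1).max(-1)[m]>40).mean().round(3))
```

```text
29.0 [546.4 276.4 238. ] [[-0.07, 0.998, 0.008], [0.998, 0.07, 0.003], [0.002, 0.008, -1.0]] [22.   8.8 83.2 -0.  87.6 18. ] [ 0.4 -0.9 -0.8] 29.696775133169723 0.0
250 82 542.1 551.7
270 84 540.9 550.3
290 88 539.6 548.9
side scissors 6875 0.011 0.31
side tape 295 0.647 0.363
side pliers 1442 0.089 0.035
side screwdriver 3629 0.126 0.052
side carton 0 nan nan
scene scissors 4764 0.095 0.3
scene tape 266 0.887 0.282
scene pliers 1091 0.876 0.742
scene screwdriver 3148 0.939 0.61
scene carton 0 nan nan<stdin>:11: RuntimeWarning: Mean of empty slice.
  ret = ret.dtype.type(ret / rcount)
```

The bar is back where it started to within 0.1 mm, so the drawer is shut. The arm never came near the other things: their pixel differences come from the arm standing in view.

```bash
python3 -c "
from rig import manip; print(manip.close_job())"
```

```text
the job is handed in; nothing more can be done
None
```

The job is handed in at about 29 s: the diamond plate is home in the holder, the drawer is shut, and the oilstone was never touched; I viewed 11 pictures, one over the limit of 10, and the arm blocked part of the final camera check that the other things had not moved.

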